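# Line up the vases by height on the drying board

### The arm

A 6-joint arm with a two-finger parallel gripper is mounted at the origin on the work surface; the furniture and walls round the work are solid. World frame = base frame: x ahead of the robot, y to its left, z up, the work surface at z = 0. Lengths are in m, angles in rad, forces in N, time in s.
With the tool pointing down it reaches from about 0.4 to 0.925 m from the base axis. Payload 12.5 kg.
Tool frame: the origin (TCP) lies between the finger pads; the fingertips stand 8 mm ahead of it and the grasp point (between the pads) lies 11 mm behind it (r.tcp_to_tips is the distance from the TCP to the fingertips, in m); z points along the fingers, y is the line along which they close (so a half turn about z gives the same grasp; the last joint's range is limited). The gripper opens to 95 mm and grips with 3 to 60 N. Pads are 20 mm wide; open, the fingers measure 119 mm over their backs; the gripper's body (75 mm by 180 mm) begins 59 mm behind the grasp point.
Start: joints at [-1.316, 0.491, 1.559, -0, 1.092, -0.106], TCP at [0.221, -0.585, 0.223] pointing down, gripper open.
Joint ranges: [-3.1, 3.1], [-0.84, 2.19], [0.05, 2.79], [-1.13, 4.28], [0.06, 2.93], [-2.69, 2.69]. Speed limits (rad/s): [2.22, 2.22, 2.79, 3.14, 3.14, 3.14].

### API

Orientations are given as a unit quaternion [w, x, y, z].
In Python, from rig import r gives the robot as it stands. The module is installed in compiled form; this text tells all that it offers.
- The arm moves only by the tool arm_command, never from a script. Its argument "rows" is a list of rows, each a list of 6 numbers: the shift along the tool's x, y, z in cm, then the turn, a rotation vector about the tool's x, y, z in degrees. In form: [[tx, ty, tz, ax, ay, az], ...]. A call has exactly 8 rows; each row shifts and turns the commanded pose from where the row before left it, along the tool's axes as they then stand; what a row does not reach is not made up. A row lasts 1/8 s, in which the tool goes at most 62.5 mm and 10.7 degrees, less where a joint would pass 70% of its speed; a pose out of reach is approached as far as the arm can. A call is refused whole if a number of a shift passes 6.25 or a number of a turn 10.7, either way. A call with a gripper value outside its range is refused whole. "hand" is the finger opening in cm, from 0 to 9.51, set as the call begins (left out, the last holds). The fingers move at their own pace and stop on an object; "squeeze" is the grip in N (left out, the last holds). Time passes only in rows, so rows that do not move let the fingers close, or fill a call up. It gives the time, the measured TCP pose, the force, the opening and the grip force at its end, in the units of the state.
- r.get_state(): the state, without advancing time (a new reading comes with each control period).
- r.capture(name): name is "scene" or "side" or "wrist"; returns a dict with "image" (384x512x3 uint8, blue, green, red), "K" (3x3 intrinsics, pixels), "pose" (4x4, takes a point from camera to world coordinates). Camera axes: x right, y down, z forward; pixel columns grow to the right and rows downward; lengths in m; the calibration is good to about 2 mm. The wrist camera is an equidistant fisheye: a pixel r from the principal point sees the ray r / f radians off the axis. A picture is of the moment at which its call begins. There is no depth.
- r.hand_in(): hands the job in; it is judged then, once.
Trained networks look in the newest picture that a camera, given by its name, has taken for a name from the list of things; names that differ only in an ending like _2 or _b are one class to them, and where a whole thing is asked for, a point or a joint stands for the part that bears it (a point fixed in the world has none). Each returns a list of dicts, best first, with "p" (0 to 1); they miss things now and then, are a little off and sometimes report something else, mostly with a low value. They report only what shows in the picture. A call takes as long as a camera call.
- r.spot_in(camera, query): "point" ([column, row] in pixels, amid what is visible of it).
- r.outline_of(camera, query): "region" (384x512 bool, what is visible of it) and "point" ([column, row] in pixels, amid what is visible of it).
The state is a dict: "t": time; "joint_positions": joint angles; "joint_velocities": joint speeds; "effort": joint torques, N m; "position": TCP position; "eef_rot": TCP orientation; "wrist_force": force on the tool from outside, world axes, zero at the start; "wrist_torque": the same for the moment, N m; "grip_width": opening from 0.0 (shut) to 1.0 (fully open); "grasp_force": force on a finger pad.
Only numpy, scipy, OpenCV 4.12 (cv2) and the standard library are available. Lean on these libraries where they do the work, as an engineer would, in place of code of your own. Each camera call takes 0.05 s, during which the arm holds its last target. There are 200 camera calls.

### The job

Stand the four black lacquered vases on the drying board, one on each grey felt pad, in order of height: the tallest on the end pad beside the small white pot with the black rim, and so on down to the shortest at the other end. Each must stand upright in the middle of its pad, and none may be knocked over on the way.

Things in the scene. Friction and masses are not known exactly. Their poses are not given: they have to be found in the camera images.
- vase_a_center (a point): the tallest vase: loose, upright, turned wood lacquered black with a bare wood foot, 92 mm high, 50 mm in diameter over its straight cylindrical body (from 7 mm above its foot up to 61 mm), then a shoulder, a narrow neck and a lip 34 mm wide; point on its axis, half-way up (46 mm above its foot); z axis up the vase
- vase_b_center (a point): the second tallest vase: loose, upright, turned wood lacquered black with a bare wood foot, 78 mm high, 44 mm in diameter over its straight cylindrical body (from 7 mm above its foot up to 51 mm), then a shoulder, a narrow neck and a lip 30 mm wide; point on its axis, half-way up (39 mm above its foot); z axis up the vase
- vase_c_center (a point): the second shortest vase: loose, upright, turned wood lacquered black with a bare wood foot, 64 mm high, 38 mm in diameter over its straight cylindrical body (from 7 mm above its foot up to 42 mm), then a shoulder, a narrow neck and a lip 26 mm wide; point on its axis, half-way up (32 mm above its foot); z axis up the vase
- vase_d_center (a point): the shortest vase: loose, upright, turned wood lacquered black with a bare wood foot, 50 mm high, 32 mm in diameter over its straight cylindrical body (from 7 mm above its foot up to 33 mm), then a shoulder, a narrow neck and a lip 22 mm wide; point on its axis, half-way up (25 mm above its foot); z axis up the vase
- pad_1: one end pad of the row (pads 1, 2, 3, 4 in this order along the board, about 75 mm apart): fixed flat round grey felt disc, 62 mm in diameter, 4 mm thick, on a fixed light wooden board 300 x 80 x 12 mm lying on the table; origin at the centre of the disc's underside, so a vase stands 4 mm above it (16 mm above the table); x axis along the row
- pad_2: a middle pad of the row (pads 1, 2, 3, 4 in this order along the board, about 75 mm apart): fixed flat round grey felt disc, 62 mm in diameter, 4 mm thick, on a fixed light wooden board 300 x 80 x 12 mm lying on the table; origin at the centre of the disc's underside, so a vase stands 4 mm above it (16 mm above the table); x axis along the row
- pad_3: a middle pad of the row (pads 1, 2, 3, 4 in this order along the board, about 75 mm apart): fixed flat round grey felt disc, 62 mm in diameter, 4 mm thick, on a fixed light wooden board 300 x 80 x 12 mm lying on the table; origin at the centre of the disc's underside, so a vase stands 4 mm above it (16 mm above the table); x axis along the row
- pad_4: one end pad of the row (pads 1, 2, 3, 4 in this order along the board, about 75 mm apart): fixed flat round grey felt disc, 62 mm in diameter, 4 mm thick, on a fixed light wooden board 300 x 80 x 12 mm lying on the table; origin at the centre of the disc's underside, so a vase stands 4 mm above it (16 mm above the table); x axis along the row
- ink_pot: small white pot with a black collar, 36 mm in diameter, 34 mm high, fixed on the table about 75 mm to the side of one end pad, the tall end (beside the other end pad lies a plain wooden block 40 x 50 x 18 mm); origin at the centre of its underside. Obstacles on the table: panel stacks to 117 mm high (middle), chest 216 mm (back right), glue bottle 132 mm (left edge)

How it is judged:
At the end, for the whole second after the job is handed in: Each vase stands upright (within 0.1 rad) on its own pad, its axis within 13 mm of the pad's centre and its foot on the felt (height within 5 mm); from the pad beside the white pot to the other end they run tallest, second tallest, second shortest, shortest (((horizontal distance between ink_pot and pad_1 below 0.12 m and horizontal distance between vase_a_center and pad_1 below 0.013 m and height (world z) of vase_a_center between 0.057 and 0.067 m and angle between each of vase_a_center, vase_b_center, vase_c_center, vase_d_center's own z axis and vertical below 0.1 rad and horizontal distance between vase_b_center and pad_2 below 0.013 m and height (world z) of vase_b_center between 0.05 and 0.06 m and horizontal distance between vase_c_center and pad_3 below 0.013 m and height (world z) of vase_c_center between 0.043 and 0.053 m and horizontal distance between vase_d_center and pad_4 below 0.013 m and height (world z) of vase_d_center between 0.036 and 0.046 m) or (horizontal distance between ink_pot and pad_4 below 0.12 m and horizontal distance between vase_a_center and pad_4 below 0.013 m and height (world z) of vase_a_center between 0.057 and 0.067 m and angle between each of vase_a_center, vase_b_center, vase_c_center, vase_d_center's own z axis and vertical below 0.1 rad and horizontal distance between vase_b_center and pad_3 below 0.013 m and height (world z) of vase_b_center between 0.05 and 0.06 m and horizontal distance between vase_c_center and pad_2 below 0.013 m and height (world z) of vase_c_center between 0.043 and 0.053 m and horizontal distance between vase_d_center and pad_1 below 0.013 m and height (world z) of vase_d_center between 0.036 and 0.046 m))); the robot touches nothing.
It fails at once if a vase is knocked over or tipped more than 0.7 rad (angle between any of vase_a_center, vase_b_center, vase_c_center, vase_d_center's own z axis and vertical above 0.7 rad).
It also fails if it takes over 122 s, if anything falls off the work surface, if the arm or the gripper's body presses on something with over 40 N, if the wrist force passes 120 N, or if a joint passes its speed limit or range.

## Working session

There is one attempt and no reset: what is moved stays moved. The work goes in short steps, Python scripts to look and compute and a tool call to move; the robot and the scene stay as the last step left them, time stands still between calls to the robot, and variables do not carry over. Pictures are saved under pics/ and viewed, at most 14 in all, crops included, and the job is handed in when it is done.

Besides the shell and the picture viewer there is one more tool, called after ">>>" as name(argument=value, ...), one argument or row to a line, values as JSON. arm_command: Moves the arm, as the interface text tells. Its arguments: {"type":"object","properties":{"rows":{"type":"array"},"hand":{"type":"number"},"squeeze":{"type":"number"}},"required":["rows"]}

```bash
mkdir -p pics; cat > h.py <<'E'
import numpy as np, cv2
from rig import r
def ray(c,uv,fish=False):
    K=c["K"];P=c["pose"];x=(uv[0]-K[0,2])/K[0,0];y=(uv[1]-K[1,2])/K[1,1]
    if fish:
        t=np.hypot(x,y);s=np.sin(t)/max(t,1e-9);d=np.array([x*s,y*s,np.cos(t)])
    else: d=np.array([x,y,1.])
    return P[:3,3],P[:3,:3]@d
def onz(c,uv,z,fish=False):
    o,d=ray(c,uv,fish);return o+d*(z-o[2])/d[2]
def proj(c,p,fish=False):
    P=c["pose"];q=P[:3,:3].T@(np.asarray(p)-P[:3,3]);K=c["K"]
    if fish:
        t=np.arctan2(np.hypot(q[0],q[1]),q[2]);n=np.hypot(q[0],q[1]);q=np.array([q[0]/n*t,q[1]/n*t,1])
    else: q=q/q[2]
    return np.array([K[0,0]*q[0]+K[0,2],K[1,1]*q[1]+K[1,2]])
E
python3 - <<'E'
from h import *
np.set_printoptions(precision=3,suppress=True)
s=r.get_state();print({k:np.round(v,3) for k,v in s.items() if k in("t","position","eef_rot","grip_width")},r.tcp_to_tips)
for n in("scene","side","wrist"):
    c=r.capture(n);cv2.imwrite(f"pics/{n}0.png",c["image"]);print(n,c["K"][0],c["K"][1,2],c["pose"][:3].tolist())
    for q in("vase_a_center","pad_1","ink_pot"):
        print(q,[(np.round(d["point"],0).tolist(),round(d["p"],2),np.round(onz(c,d["point"],{"v":.04,"p":.016,"i":.017}[q[0]],n=="wrist"),3)[:2].tolist()) for d in r.spot_in(n,q)])
E
```

```text
{'t': np.float64(0.0), 'position': array([ 0.221, -0.585,  0.222]), 'eef_rot': array([-0.001,  0.984,  0.179, -0.   ]), 'grip_width': np.float64(1.0)} 0.008
scene [387.867   0.    254.737] 189.75482731308276 [[-0.8390723555943916, -0.3399000634956477, 0.42476526330778674, 0.09075246052117052], [-0.5440051285822327, 0.5184915099815633, -0.6597158283331293, 0.7036988789542618], [0.004000269179343758, -0.7846237957854025, -0.6199592703829822, 0.7369242618455426]]
vase_a_center [([177.0, 290.0], 0.98, [0.518, 0.351])]
pad_1 [([256.0, 271.0], 0.97, [0.413, 0.195]), ([166.0, 252.0], 0.86, [0.634, 0.267]), ([229.0, 262.0], 0.75, [0.484, 0.208]), ([198.0, 258.0], 0.56, [0.555, 0.239])]
ink_pot [([165.0, 254.0], 0.65, [0.629, 0.274]), ([263.0, 249.0], 0.61, [0.436, 0.127])]
side [421.296   0.    255.11 ] 189.725354776411 [[0.9999701713595739, -0.00496213412095574, 0.005918920177718572, 0.5190126165187292], [-0.007722521628425493, -0.6560236241922651, 0.7547008461379543, -0.864207209251666], [0.00013802464655635562, -0.754724043426875, -0.6560423760875403, 0.8011040939915819]]
vase_a_center [([250.0, 120.0], 0.82, [0.511, 0.37]), ([258.0, 271.0], 0.69, [0.53, -0.267]), ([291.0, 145.0], 0.45, [0.64, 0.224])]
pad_1 [([226.0, 174.0], 0.62, [0.442, 0.108]), ([266.0, 150.0], 0.57, [0.561, 0.229]), ([289.0, 147.0], 0.47, [0.636, 0.246])]
ink_pot [([227.0, 176.0], 0.56, [0.444, 0.098])]
wrist [297.319   0.    257.387] 191.5239969889152 [[0.35465878403953205, -0.899948288167285, -0.25359460863427624, 0.29282470187344006], [-0.9349952923639002, -0.34108175861050366, -0.09719587028525763, -0.5580891571664429], [0.0009747619930257146, 0.2715811344109478, -0.9624150545742296, 0.383911697367877]]
vase_a_center []
pad_1 []
ink_pot []
```

View pics/scene0.png

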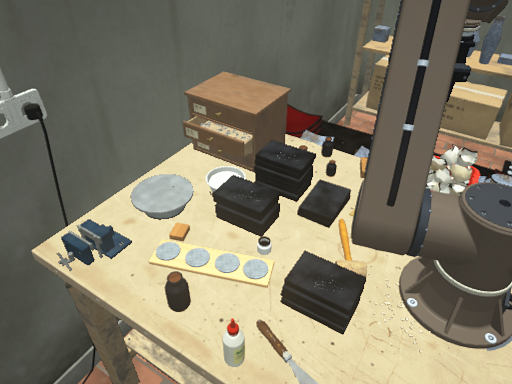

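View pics/side0.png

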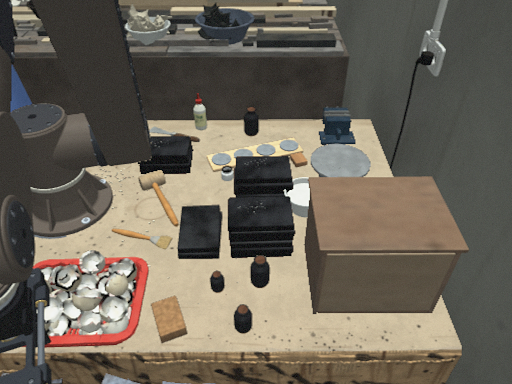

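View pics/wrist0.png

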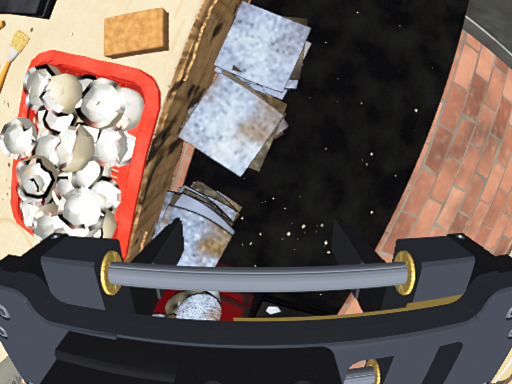

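Scene: board with pads at (168,250), (198,257), (228,262), (256,269), the pot at (264,245) and a vase at (177,290). Side: vases at (251,121), (260,271), (217,282) and (243,319); the wrist camera looks over the table edge at the egg-shell tray.

```bash
cat >> h.py <<'E'
from scipy.optimize import least_squares
T={"a":(.092,.050,.061,.034),"b":(.078,.044,.051,.030),"c":(.064,.038,.042,.026),"d":(.050,.032,.033,.022)}
A=np.linspace(0,2*np.pi,24,endpoint=False)
def bbox(c,x,y,t,fish=False,z0=0):
    h,D,zs,l=T[t];pts=[]
    for z,d in((0,D*.85),(.007,D),(zs,D),(h,l)):
        pts+=[proj(c,(x+d/2*np.cos(a),y+d/2*np.sin(a),z0+z),fish) for a in A]
    p=np.array(pts);return np.r_[p.min(0),p.max(0)]
def rbox(m):
    v,u=np.nonzero(m);return np.array([u.min()-.0,v.min(),u.max()+1,v.max()+1])
def fit(c,m,xy,t,fish=False,z0=0):
    b=rbox(m);s=least_squares(lambda p:bbox(c,p[0],p[1],t,fish,z0)-b,xy,x_scale=.01);return np.round(s.x,4),round(float(np.sqrt(2*s.cost)),2)
def pads(c,m,z=.016,fish=False):
    cn=max(cv2.findContours(m.astype(np.uint8),cv2.RETR_EXTERNAL,cv2.CHAIN_APPROX_NONE)[0],key=len)[:,0]
    w=np.array([onz(c,p+.0,z,fish)[:2] for p in cn],np.float32);(x,y),(a,b2),_=cv2.fitEllipse(w*1000);return np.round([x,y],1),np.round([a,b2],1)
E
python3 - <<'E'
from h import *
for n in("side","scene"):
    c=r.capture(n)
    for d in r.outline_of(n,"vase_a_center"):
        b=rbox(d["region"]);xy=onz(c,d["point"],.035)[:2]
        print(n,np.round(d["point"]),round(d["p"],2),b,d["region"].sum(),{t:fit(c,d["region"],xy,t) for t in T})
    for d in r.outline_of(n,"pad_1"): print("pad",round(d["p"],2),np.round(d["point"]),pads(c,d["region"]))
    for d in r.outline_of(n,"ink_pot"): print("pot",round(d["p"],2),np.round(d["point"]),onz(c,d["point"],.02)[:2])
c=r.capture("side")["image"];cv2.imwrite("pics/sidecrop.png",cv2.resize(c[230:350,170:330],None,fx=5,fy=5,interpolation=cv2.INTER_CUBIC))
E
```

```text
side [253. 122.] 0.56 [243. 107. 260. 136.] 386 {'a': (array([0.5165, 0.3547]), 1.5), 'b': (array([0.5164, 0.3654]), 3.91), 'c': (array([0.5164, 0.3763]), 7.19), 'd': (array([0.5164, 0.3873]), 10.51)}
pad 0.59 [292. 146.] (array([636.7, 260.9]), array([59.4, 65.4]))
pad 0.57 [265. 152.] (array([562.8, 234. ]), array([53.9, 56.3]))
pad 0.51 [222. 158.] (array([423., 188.]), array([58.4, 60.8]))
pot 0.61 [227. 174.] [0.44354332 0.10718141]
pot 0.52 [250. 120.] [0.51178934 0.40220159]
scene [176. 290.] 0.66 [165. 271. 190. 312.] 803 {'a': (array([0.5124, 0.3559]), 0.85), 'b': (array([0.5164, 0.3527]), 4.5), 'c': (array([0.5204, 0.3494]), 9.37), 'd': (array([0.5244, 0.346 ]), 14.17)}
pad 0.77 [196. 255.] (array([560.8, 237.6]), array([56.5, 58.8]))
pad 0.76 [167. 252.] (array([635.1, 261.2]), array([60. , 62.4]))
pad 0.75 [227. 262.] (array([488.8, 210.7]), array([57.6, 62.1]))
pad 0.56 [256. 267.] (array([420.7, 189.9]), array([60.3, 64. ]))
pot 0.6 [265. 249.] [0.43176259 0.12665374]
pot 0.53 [227. 260.] [0.48860489 0.20960735]
```

View pics/sidecrop.png

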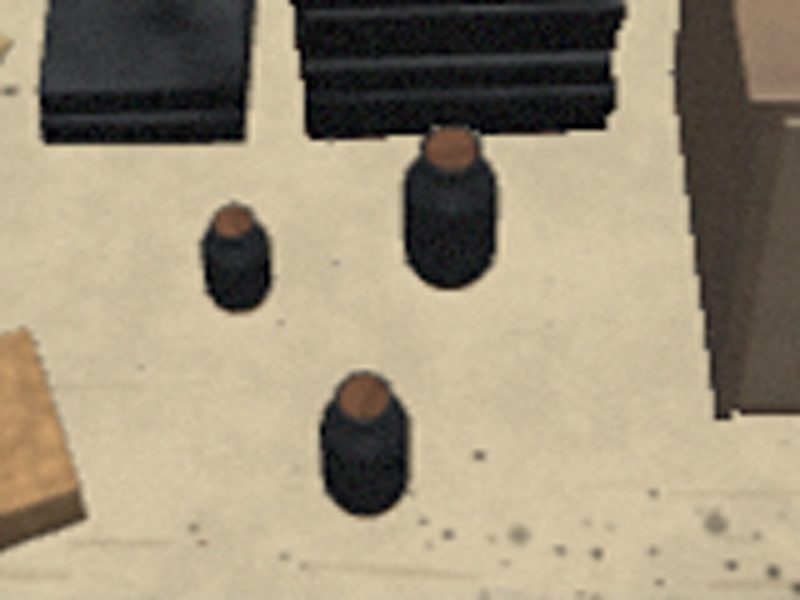

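Crop: small vase = d (side u 210–224, v 270–293), the middle one = c (u 234–252, v 304–334), the larger one = b (u 251–269, v 255–288); b stands close in front of the tall panel stack. The tallest (a) is beyond the board.

```bash
python3 - <<'E'
from h import *
c=r.capture("side")
for t,b in {"d":(210.2,270.4,224.4,292.6),"c":(233.8,304,252,333.6),"b":(250.6,254.8,269.4,288)}.items():
    for k in "bcd":
        s=least_squares(lambda p:bbox(c,p[0],p[1],k)-np.array(b),onz(c,((b[0]+b[2])/2,(b[1]+b[3])/2),.03)[:2],x_scale=.01);print(t,k,np.round(s.x,4),round(float(np.sqrt(2*s.cost)),2))
f=lambda X,Y,z=0:np.round(onz(c,(170+X/5,230+Y/5),z)[:2],3)
print("stack bottom corners",f(308,138),f(606,128),"low stack",f(42,142),f(244,142),"chest bottom corner",f(718,418),"chest top-left front",np.round(onz(c,(318,308),0.0),3)[:2])
print("tray",f(-150,300),"block",f(80,515,.02))
cc=r.capture("scene");
print("stack left front (scene)",[np.round(onz(cc,p,0)[:2],3) for p in((219,217),(264,233),(278,212))])
print("wrist->tcp",np.round(r.get_state()["eef_rot"],4))
E
```

```text
d b [ 0.4399 -0.2935] 9.74
d c [ 0.4392 -0.2886] 5.08
d d [ 0.4385 -0.2837] 0.56
c b [ 0.4981 -0.3869] 5.11
c c [ 0.4978 -0.3829] 0.36
c d [ 0.4975 -0.3788] 4.47
b b [ 0.5347 -0.267 ] 0.71
b c [ 0.5348 -0.2618] 3.98
b d [ 0.535  -0.2566] 8.44
stack bottom corners [ 0.467 -0.195] [ 0.613 -0.19 ] low stack [ 0.337 -0.197] [ 0.436 -0.197] chest bottom corner [ 0.65  -0.353] chest top-left front [ 0.661 -0.339]
tray [ 0.262 -0.288] block [ 0.382 -0.408]
stack left front (scene) [array([0.612, 0.078]), array([0.473, 0.063]), array([ 0.484, -0.031])]
wrist->tcp [0.     0.9838 0.1794 0.    ]
```

>>> arm_command(
  rows=[
    [4.1,-1.1,0.9,0,0,0],
    [4.1,-1.1,0.9,0,0,0],
    [4.1,-1.1,0.9,0,0,0],
    [4.1,-1.2,0.9,0,0,0],
    [4.1,-1.2,0.9,0,0,0],
    [4.1,-1.2,0.9,0,0,0],
    [4.1,-1.2,0.9,0,0,0],
    [4.1,-1.2,0.9,0,0,0],
  ],
  hand=8.0,
  squeeze=15,
)

```text
t: 2.15
position: [0.4958, -0.3811, 0.1504]
eef_rot: [0.0, 0.984, 0.179, 0.0]
wrist_force: [0.8, 1.2, -0.5]
grip_width: 0.839
grasp_force: 0.0
```

```bash
cat >> h.py <<'E'
from scipy.spatial.transform import Rotation as R
def go(x,y,z):
    s=r.get_state();q=s["eef_rot"];M=R.from_quat(np.r_[q[1:],q[0]])
    print("pos",np.round(s["position"],4),"yaw_y",np.round(np.degrees(np.arctan2(*M.as_matrix()[1::-1,1])),1),"shift cm",np.round(100*M.inv().apply(np.array([x,y,z])-s["position"]),2),"w",round(float(s["grip_width"])*9.5,2),"t",round(float(s["t"]),1))
def wv(name):
    c=r.capture("wrist");cv2.imwrite(f"pics/{name}.png",c["image"])
    for d in r.outline_of("wrist","vase_a_center"):
        b=rbox(d["region"]);xy=onz(c,d["point"],.035,True)[:2]
        print(np.round(d["point"]),round(d["p"],2),b,{t:fit(c,d["region"],xy,t,True) for t in T})
    return c
E
python3 - <<'E'
from h import *
wv("w1");go(.498,-.383,.02)
E
```

```text
pos [ 0.497  -0.3794  0.1497] yaw_y -69.1 shift cm [-0.03  0.39 12.97] w 7.99 t 2.2
```

View pics/w1.png

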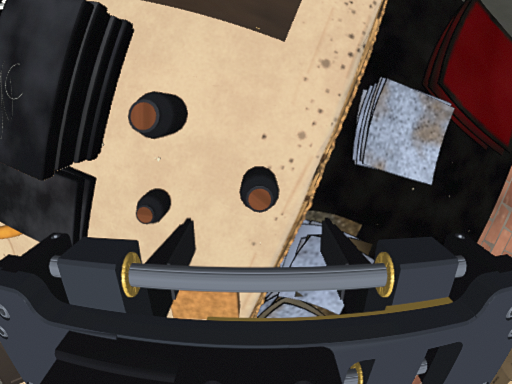

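The wrist view shows c (u 239–277, v 165–213), b (u 128–188, v 92–138) and d (u 136–171, v 188–224).

```bash
python3 - <<'E'
from h import *
c=r.capture("wrist")
for t,b,x in (("c",(239,165,277.5,213),(.498,-.383)),("b",(128.5,92,188,139),(.535,-.267)),("d",(136,188,171,224.5),(.438,-.284))):
    s=least_squares(lambda p:bbox(c,p[0],p[1],t,True)-np.array(b),x,x_scale=.01);print(t,np.round(s.x,4),np.round(s.fun,1))
go(.498,-.383,.021)
E
```

```text
c [ 0.4981 -0.3807] [-0.8  0.2  0.8 -0.2]
b [ 0.5338 -0.2673] [-0.9 -0.6  1.   0.6]
d [ 0.4388 -0.2844] [-1.  -0.4  1.   0.4]
pos [ 0.4958 -0.3806  0.1501] yaw_y -69.2 shift cm [ 0.13  0.31 12.91] w 8.01 t 2.3
```

>>> arm_command(
  rows=[
    [0.1,0.2,1.7,0,0,0],
    [0,0,1.7,0,0,0],
    [0,0,1.7,0,0,0],
    [0,0,1.7,0,0,0],
    [0,0,1.7,0,0,0],
    [0,0,1.7,0,0,0],
    [0,0,1.7,0,0,0],
    [0,0,1.0,0,0,0],
  ],
)

```text
t: 3.3
position: [0.4962, -0.3833, 0.0204]
eef_rot: [-0.0, 0.984, 0.179, -0.0]
wrist_force: [-0.6, -1.2, 0.7]
grip_width: 0.846
grasp_force: 0.0
```

>>> arm_command(
  rows=[
    [0,0,0,0,0,0],
    [0,0,0,0,0,0],
    [0,0,0,0,0,0],
    [0,0,0,0,0,0],
    [0,0,0,0,0,0],
    [0,0,0,0,0,0],
    [0,0,0,0,0,0],
    [0,0,0,0,0,0],
  ],
  hand=3.0,
  squeeze=15,
)

```text
t: 4.3
position: [0.4964, -0.3836, 0.0219]
eef_rot: [0.0, 0.984, 0.179, 0.0]
wrist_force: [-0.2, 1.2, 5.2]
grip_width: 0.396
grasp_force: 15.0
```

```bash
python3 - <<'E'
from h import *
go(.498,-.382,.24); go(.5626,.2362,.24)
E
```

```text
pos [ 0.4964 -0.3836  0.0219] yaw_y -69.3 shift cm [  0.2   -0.08 -21.81] w 3.76 t 4.3
pos [ 0.4964 -0.3836  0.0219] yaw_y -69.3 shift cm [ 28.07 -55.64 -21.83] w 3.76 t 4.3
```

>>> arm_command(
  rows=[
    [0,0,-1.5,0,0,0],
    [0,0,-2.9,0,0,0],
    [0,0,-2.9,0,0,0],
    [0,0,-2.9,0,0,0],
    [0,0,-2.9,0,0,0],
    [0,0,-2.9,0,0,0],
    [0,0,-2.9,0,0,0],
    [0,0,-2.9,0,0,0],
  ],
)

```text
t: 5.3
position: [0.4962, -0.3833, 0.2414]
eef_rot: [0.0, 0.984, 0.179, 0.0]
wrist_force: [0.0, 0.2, -0.7]
grip_width: 0.395
grasp_force: 15.0
```

>>> arm_command(
  rows=[
    [1.0,-2.0,0,0,0,0],
    [1.9,-3.8,0,0,0,0],
    [1.9,-3.8,0,0,0,0],
    [1.9,-3.8,0,0,0,0],
    [1.9,-3.8,0,0,0,0],
    [1.9,-3.8,0,0,0,0],
    [1.9,-3.8,0,0,0,0],
    [1.9,-3.8,0,0,0,0],
  ],
)

```text
t: 6.3
position: [0.5283, -0.0631, 0.2391]
eef_rot: [-0.0, 0.984, 0.18, -0.001]
wrist_force: [0.1, -0.8, -0.2]
grip_width: 0.396
grasp_force: 15.0
```

>>> arm_command(
  rows=[
    [1.9,-3.8,0,0,0,0],
    [1.9,-3.8,0,0,0,0],
    [1.9,-3.8,0,0,0,0],
    [1.9,-3.8,0,0,0,0],
    [1.9,-3.8,0,0,0,0],
    [1.9,-3.8,0,0,0,0],
    [1.5,-3.0,0,0,0,0],
    [1.0,-1.5,0,0,0,0],
  ],
)

```text
t: 7.3
position: [0.5618, 0.2409, 0.2389]
eef_rot: [0.0, 0.984, 0.18, -0.001]
wrist_force: [0.0, -0.5, -0.2]
grip_width: 0.393
grasp_force: 15.0
```

```bash
python3 - <<'E'
from h import *
go(.5626,.2362,.10)
c=r.capture("wrist");cv2.imwrite("pics/w2.png",c["image"])
for d in r.outline_of("wrist","pad_1"): print("pad",round(d["p"],2),np.round(d["point"]),pads(c,d["region"],.016,True))
E
```

```text
pos [0.5618 0.2409 0.2389] yaw_y -69.2 shift cm [-0.07  0.47 13.89] w 3.74 t 7.3
pad 0.8 [263. 171.] (array([561.5, 234.8]), array([59.9, 61.1]))
pad 0.71 [160. 177.] (array([502.3, 362.3]), array([52.6, 83.3]))
pad 0.59 [264. 109.] (array([635.8, 259.1]), array([57.9, 59.9]))
```

View pics/w2.png

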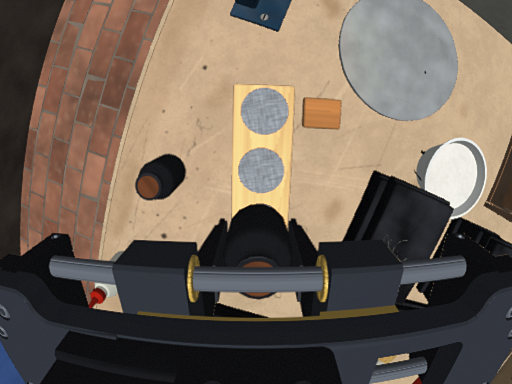

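The view shows pads 3 and 4 at (263,171) and (264,109), vase a at (160,177), and vase c upright in the fingers. All agree with the earlier estimates within 2 mm.

>>> arm_command(
  rows=[
    [-0.2,0.5,2.0,0,0,0],
    [0,0,2.5,0,0,0],
    [0,0,2.5,0,0,0],
    [0,0,2.5,0,0,0],
    [0,0,2.5,0,0,0],
    [0,0,2.5,0,0,0],
    [0,0,2.0,0,0,0],
    [0,0,1.5,0,0,0],
  ],
)

```text
t: 8.4
position: [0.5625, 0.2325, 0.0588]
eef_rot: [0.0, 0.984, 0.179, -0.0]
wrist_force: [-0.0, -0.9, -0.8]
grip_width: 0.394
grasp_force: 15.0
```

>>> arm_command(
  rows=[
    [0,0,0.7,0,0,0],
    [0,0,0.5,0,0,0],
    [0,0,0.4,0,0,0],
    [0,0,0.2,0,0,0],
    [0,0,0.1,0,0,0],
    [0,0,0,0,0,0],
    [0,0,0,0,0,0],
    [0,0,0,0,0,0],
  ],
)

```text
t: 9.4
position: [0.5628, 0.2337, 0.0407]
eef_rot: [0.0, 0.984, 0.179, 0.0]
wrist_force: [-0.6, -0.1, 0.4]
grip_width: 0.393
grasp_force: 15.0
```

```bash
python3 - <<'E'
from h import *
go(.562,.2355,.038)
E
```

```text
pos [0.5628 0.2337 0.0407] yaw_y -69.3 shift cm [-0.01 -0.2   0.27] w 3.74 t 9.4
```

>>> arm_command(
  rows=[
    [-0.1,-0.2,0.1,0,0,0],
    [0,0,0.1,0,0,0],
    [0,0,0,0,0,0],
    [0,0,0,0,0,0],
    [0,0,0,0,0,0],
    [0,0,0,0,0,0],
    [0,0,0,0,0,0],
    [0,0,0,0,0,0],
  ],
)

```text
t: 10.4
position: [0.5611, 0.2352, 0.0386]
eef_rot: [0.0, 0.984, 0.179, 0.0]
wrist_force: [0.4, -0.4, -0.7]
grip_width: 0.394
grasp_force: 15.0
```

>>> arm_command(
  rows=[
    [0,0,0,0,0,0],
    [0,0,0,0,0,0],
    [0,0,0,0,0,0],
    [0,0,0,0,0,0],
    [0,0,-1,0,0,0],
    [0,0,-2,0,0,0],
    [0,0,-3,0,0,0],
    [0,0,-3,0,0,0],
  ],
  hand=6.5,
)

```text
t: 11.4
position: [0.5611, 0.2352, 0.1302]
eef_rot: [0.0, 0.984, 0.179, 0.0]
wrist_force: [0.5, 0.4, -0.5]
grip_width: 0.683
grasp_force: 0.0
```

>>> arm_command(
  rows=[
    [0,0,-4,0,0,0],
    [0,0,-4,0,0,0],
    [0,0,-3,0,0,0],
    [0,0,0,0,0,0],
    [-1,2,0,0,0,0],
    [-2,4,0,0,0,0],
    [-2,4,0,0,0,0],
    [-2,4,0,0,0,0],
  ],
)

```text
t: 12.4
position: [0.5439, 0.0772, 0.2375]
eef_rot: [-0.0, 0.984, 0.179, -0.001]
wrist_force: [0.4, -0.2, 0.4]
grip_width: 0.685
grasp_force: 0.0
```

```bash
python3 - <<'E'
from h import *
c=r.capture("scene");cv2.imwrite("pics/s2.png",cv2.resize(c["image"][200:330,100:300],None,fx=4,fy=4))
for d in r.outline_of("scene","vase_a_center"):
    print(np.round(d["point"]),round(d["p"],2),rbox(d["region"]),fit(c,d["region"],(.562,.235),"c",z0=.016))
go(.438,-.284,.15)
E
```

```text
[177. 291.] 0.8 [165. 272. 190. 312.] (array([0.5098, 0.3583]), 8.15)
pos [0.5439 0.0754 0.2376] yaw_y -69.5 shift cm [-22.46  29.97   8.82] w 6.5 t 12.5
```

View pics/s2.png

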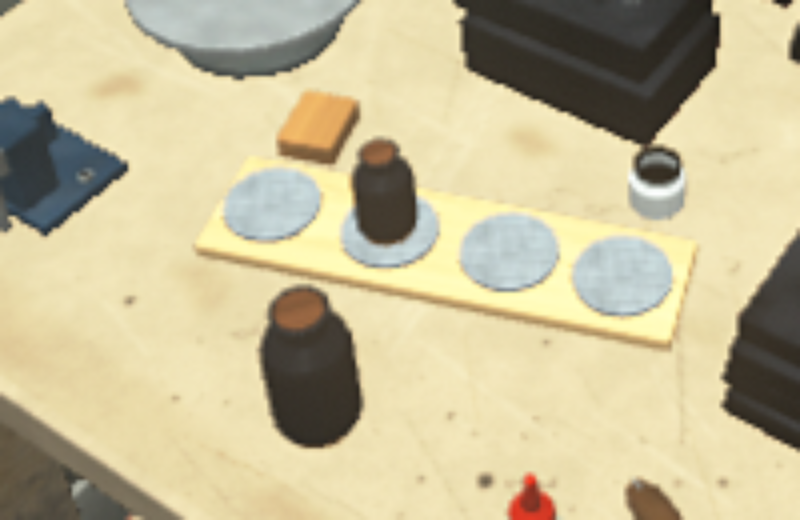

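c stands upright on pad 3, at crop (353–416, 138–244); the other pads and the pot at (657,183) are free.

```bash
python3 - <<'E'
from h import *
c=r.capture("scene")
b=np.array((100+352/4,200+138/4,100+417/4,200+244/4))
s=least_squares(lambda p:bbox(c,p[0],p[1],"c",z0=.016)-b,(.562,.235),x_scale=.01);print(np.round(s.x,4),np.round(s.fun,1))
for d in r.outline_of("scene","pad_1"): print("pad",round(d["p"],2),np.round(d["point"]),pads(c,d["region"]))
f=lambda X,Y,z:onz(c,(100+X/4,200+Y/4),z)[:2]
print("pads by eye",[np.round(f(*p,.016),3) for p in((271,204),(390,229),(509,251),(622,275))])
go(.438,-.284,.15)
E
```

```text
[0.5594 0.2361] [-0.4 -0.4  0.4  0.4]
pad 0.95 [166. 253.] (array([634.8, 260.9]), array([53.5, 55.9]))
pad 0.91 [255. 268.] (array([420.7, 190. ]), array([56.8, 60.1]))
pad 0.71 [226. 259.] (array([488.3, 212.2]), array([56. , 61.4]))
pad 0.67 [200. 258.] (array([558.3, 238.4]), array([55.5, 57.7]))
pads by eye [array([0.632, 0.262]), array([0.557, 0.238]), array([0.485, 0.212]), array([0.418, 0.19 ])]
pos [0.5445 0.0782 0.2379] yaw_y -69.5 shift cm [-22.67  30.18   8.81] w 6.48 t 12.6
```

>>> arm_command(
  rows=[
    [-2.9,3.7,0,0,0,0],
    [-2.8,3.8,0,0,0,0],
    [-2.8,3.8,0,0,0,0],
    [-2.8,3.8,0,0,0,0],
    [-2.8,3.8,0,0,0,0],
    [-2.8,3.8,0,0,0,0],
    [-2.8,3.8,0,0,0,0],
    [-2.8,3.8,0,0,0,0],
  ],
)

```text
t: 13.6
position: [0.4412, -0.2842, 0.2382]
eef_rot: [-0.0, 0.984, 0.18, -0.0]
wrist_force: [-0.0, 0.7, -0.6]
grip_width: 0.685
grasp_force: 0.0
```

>>> arm_command(
  rows=[
    [0,0,1.5,0,0,0],
    [0,0,2.5,0,0,0],
    [0,0,2.5,0,0,0],
    [0,0,1.5,0,0,0],
    [0,0,0.8,0,0,0],
    [0,0,0,0,0,0],
    [0,0,0,0,0,0],
    [0,0,0,0,0,0],
  ],
)

```text
t: 14.6
position: [0.4417, -0.2836, 0.1512]
eef_rot: [0.0, 0.984, 0.179, 0.0]
wrist_force: [0.0, -0.1, 0.9]
grip_width: 0.685
grasp_force: 0.0
```

```bash
python3 - <<'E'
from h import *
go(.4385,-.284,.015)
c=r.capture("wrist");cv2.imwrite("pics/w3.png",c["image"]);print(bbox(c,.4385,-.284,"d",True).round(),bbox(c,.5345,-.267,"b",True).round())
E
```

```text
pos [ 0.4417 -0.2836  0.1512] yaw_y -69.3 shift cm [-0.32 -0.09 13.62] w 6.51 t 14.6
[239. 171. 272. 209.] [251.  68. 301. 117.]
```

View pics/w3.png

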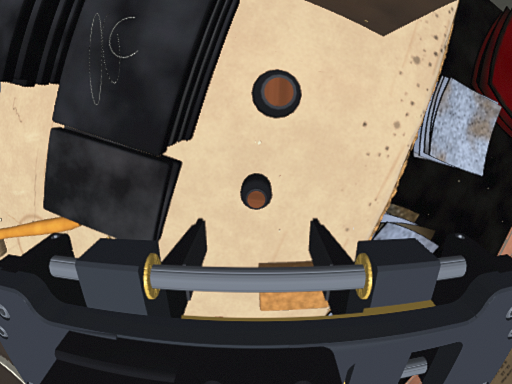

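Wrist view shows d at (256,191), as predicted, centred between the fingers; low panel stack (about 36 mm high) at the left.

>>> arm_command(
  rows=[
    [-0.3,0,1.2,0,0,0],
    [0,0,2.0,0,0,0],
    [0,0,2.2,0,0,0],
    [0,0,2.2,0,0,0],
    [0,0,2.0,0,0,0],
    [0,0,2.0,0,0,0],
    [0,0,1.3,0,0,0],
    [0,0,0.6,0,0,0],
  ],
)

```text
t: 15.65
position: [0.4384, -0.2844, 0.0148]
eef_rot: [-0.0, 0.984, 0.179, -0.0]
wrist_force: [0.2, 0.4, 0.9]
grip_width: 0.685
grasp_force: 0.0
```

>>> arm_command(
  rows=[
    [0,0,0,0,0,0],
    [0,0,0,0,0,0],
    [0,0,0,0,0,0],
    [0,0,0,0,0,0],
    [0,0,0,0,0,0],
    [0,0,0,0,0,0],
    [0,0,0,0,0,0],
    [0,0,0,0,0,0],
  ],
  hand=2.4,
  squeeze=15,
)

```text
t: 16.65
position: [0.4388, -0.2846, 0.016]
eef_rot: [0.0, 0.984, 0.179, 0.0]
wrist_force: [-0.7, 1.0, 5.9]
grip_width: 0.331
grasp_force: 15.0
```

```bash
python3 - <<'E'
from h import *
go(.4385,-.284,.24);go(.634,.2605,.24)
E
```

```text
pos [ 0.4388 -0.2846  0.016 ] yaw_y -69.3 shift cm [ -0.    -0.05 -22.4 ] w 3.14 t 16.6
pos [ 0.4388 -0.2846  0.016 ] yaw_y -69.3 shift cm [ 37.51 -44.09 -22.42] w 3.14 t 16.6
```

>>> arm_command(
  rows=[
    [0,0,-1.5,0,0,0],
    [0,0,-3.0,0,0,0],
    [0,0,-3.0,0,0,0],
    [0,0,-3.0,0,0,0],
    [0,0,-3.0,0,0,0],
    [0,0,-3.0,0,0,0],
    [0,0,-3.0,0,0,0],
    [0,0,-3.0,0,0,0],
  ],
)

```text
t: 17.65
position: [0.4384, -0.2842, 0.2425]
eef_rot: [0.0, 0.984, 0.179, 0.0]
wrist_force: [-0.0, -0.4, -0.1]
grip_width: 0.327
grasp_force: 15.0
```

>>> arm_command(
  rows=[
    [1.5,-1.8,0,0,0,0],
    [2.6,-3.0,0,0,0,0],
    [2.6,-3.0,0,0,0,0],
    [2.6,-3.0,0,0,0,0],
    [2.6,-3.0,0,0,0,0],
    [2.6,-3.0,0,0,0,0],
    [2.6,-3.0,0,0,0,0],
    [2.6,-3.0,0,0,0,0],
  ],
)

```text
t: 18.65
position: [0.5425, -0.0003, 0.2415]
eef_rot: [0.0, 0.984, 0.179, 0.0]
wrist_force: [0.2, -0.5, -1.6]
grip_width: 0.332
grasp_force: 15.0
```

>>> arm_command(
  rows=[
    [2.6,-3.0,0,0,0,0],
    [2.6,-3.0,0,0,0,0],
    [2.6,-3.0,0,0,0,0],
    [2.6,-3.0,0,0,0,0],
    [2.6,-3.0,0,0,0,0],
    [2.6,-3.0,0,0,0,0],
    [2.2,-3.2,0,0,0,0],
    [0,0,0,0,0,0],
  ],
)

```text
t: 19.65
position: [0.6338, 0.2617, 0.2408]
eef_rot: [-0.0, 0.984, 0.181, -0.0]
wrist_force: [0.8, -1.1, -1.1]
grip_width: 0.331
grasp_force: 15.0
```

```bash
python3 - <<'E'
from h import *
go(.634,.2605,.033)
c=r.capture("wrist")
for d in r.outline_of("wrist","pad_1"): print("pad",round(d["p"],2),np.round(d["point"]),pads(c,d["region"],.016,True))
E
```

```text
pos [0.6338 0.2617 0.2408] yaw_y -69.2 shift cm [-0.03  0.12 20.78] w 3.15 t 19.6
pad 0.97 [259. 214.] (array([568. , 237.1]), array([46.7, 55.1]))
pad 0.94 [258. 165.] (array([636.6, 258.8]), array([57.9, 59.6]))
pad 0.93 [254. 304.] (array([424.7, 187.6]), array([55.2, 62.1]))
```

>>> arm_command(
  rows=[
    [0.1,0.2,2.0,0,0,0],
    [0,0,2.7,0,0,0],
    [0,0,2.7,0,0,0],
    [0,0,2.7,0,0,0],
    [0,0,2.7,0,0,0],
    [0,0,2.7,0,0,0],
    [0,0,2.0,0,0,0],
    [0,0,1.5,0,0,0],
  ],
)

```text
t: 20.75
position: [0.6359, 0.2574, 0.0501]
eef_rot: [0.0, 0.984, 0.179, -0.0]
wrist_force: [-0.3, 0.6, 0.4]
grip_width: 0.331
grasp_force: 15.0
```

>>> arm_command(
  rows=[
    [0,0,0.8,0,0,0],
    [0,0,0.5,0,0,0],
    [0,0,0.2,0,0,0],
    [0,0,0.1,0,0,0],
    [0,0,0,0,0,0],
    [0,0,0,0,0,0],
    [0,0,0,0,0,0],
    [0,0,0,0,0,0],
  ],
)

```text
t: 21.75
position: [0.6359, 0.2581, 0.0347]
eef_rot: [0.0, 0.984, 0.179, 0.0]
wrist_force: [-0.2, -0.5, -0.5]
grip_width: 0.332
grasp_force: 15.0
```

```bash
python3 - <<'E'
from h import *
go(.635,.260,.033)
E
```

```text
pos [0.6359 0.2581 0.0347] yaw_y -69.3 shift cm [-0.01 -0.21  0.17] w 3.15 t 21.8
```

>>> arm_command(
  rows=[
    [0,-0.2,0.1,0,0,0],
    [0,0,0.1,0,0,0],
    [0,0,0,0,0,0],
    [0,0,0,0,0,0],
    [0,0,0,0,0,0],
    [0,0,0,0,0,0],
    [0,0,0,0,0,0],
    [0,0,0,0,0,0],
  ],
)

```text
t: 22.75
position: [0.6352, 0.26, 0.0326]
eef_rot: [0.0, 0.984, 0.179, 0.0]
wrist_force: [-0.2, -0.1, -0.7]
grip_width: 0.328
grasp_force: 15.0
```

>>> arm_command(
  rows=[
    [0,0,0,0,0,0],
    [0,0,0,0,0,0],
    [0,0,0,0,0,0],
    [0,0,0,0,0,0],
    [0,0,-1,0,0,0],
    [0,0,-2,0,0,0],
    [0,0,-3,0,0,0],
    [0,0,-4,0,0,0],
  ],
  hand=6.0,
)

```text
t: 23.75
position: [0.635, 0.2599, 0.1345]
eef_rot: [0.0, 0.984, 0.179, -0.0]
wrist_force: [-0.0, -0.1, 0.4]
grip_width: 0.628
grasp_force: 0.0
```

>>> arm_command(
  rows=[
    [0,0,-4,0,0,0],
    [0,0,-4,0,0,0],
    [0,0,-3,0,0,0],
    [-2,4,0,0,0,0],
    [-2,4,0,0,0,0],
    [-2,4,0,0,0,0],
    [-2,4,0,0,0,0],
    [-2,4,0,0,0,0],
  ],
)

```text
t: 24.75
position: [0.6119, 0.0361, 0.2444]
eef_rot: [0.0, 0.984, 0.179, 0.001]
wrist_force: [0.1, 0.3, -0.2]
grip_width: 0.63
grasp_force: 0.0
```

>>> arm_command(
  rows=[
    [0,0,0,0,0,-8.7],
    [0,0,0,0,0,-8.7],
    [0,0,0,0,0,-8.7],
    [0,0,0,0,0,-8.7],
    [0,0,0,0,0,-8.7],
    [0,0,0,0,0,-8.7],
    [0,0,0,0,0,-8.7],
    [0,0,0,0,0,-8.7],
  ],
  hand=7.5,
)

```text
t: 25.75
position: [0.6121, 0.0375, 0.2443]
eef_rot: [0.001, 0.704, 0.711, 0.001]
wrist_force: [-0.3, 0.7, 0.5]
grip_width: 0.788
grasp_force: 0.0
```

```bash
python3 - <<'E'
from h import *
c=r.capture("scene");cv2.imwrite("pics/s3.png",cv2.resize(c["image"][200:330,100:300],None,fx=4,fy=4))
go(.5345,-.267,.15);print(r.get_state()["joint_positions"].round(2))
E
```

```text
pos [0.6121 0.0375 0.2443] yaw_y 1.0 shift cm [-30.32  -8.29   9.42] w 7.48 t 25.8
[-0.05  0.45  1.56 -0.    1.12 -0.06]
```

View pics/s3.png

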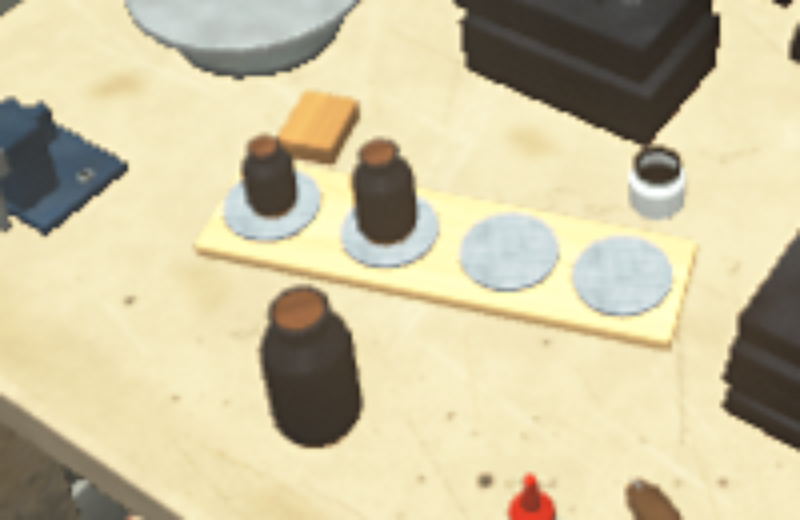

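d is centred on pad 4, at crop (270,180), and c is unmoved. Now vase b.

>>> arm_command(
  rows=[
    [-2.5,-2.7,0,0,0,0],
    [-3.9,-2.8,0,0,0,0],
    [-4.0,-2.7,0,0,0,0],
    [-4.0,0,0,0,0,0],
    [-4.0,0,0,0,0,0],
    [-4.0,0,0,0,0,0],
    [-4.0,0,0,0,0,0],
    [-4.0,0,0,0,0,0],
  ],
)

```text
t: 26.8
position: [0.5315, -0.2682, 0.2441]
eef_rot: [0.001, 0.706, 0.708, 0.0]
wrist_force: [0.5, -0.3, 0.3]
grip_width: 0.79
grasp_force: 0.0
```

>>> arm_command(
  rows=[
    [0,0,1.5,0,0,0],
    [0,0,2.0,0,0,0],
    [0,0,2.0,0,0,0],
    [0,0,1.5,0,0,0],
    [0,0,1.0,0,0,0],
    [0,0,0,0,0,0],
    [0,0,0,0,0,0],
    [0,0,0,0,0,0],
  ],
)

```text
t: 27.8
position: [0.5318, -0.267, 0.1632]
eef_rot: [0.001, 0.705, 0.709, 0.0]
wrist_force: [-0.6, -0.3, -0.3]
grip_width: 0.79
grasp_force: 0.0
```

```bash
python3 - <<'E'
from h import *
go(.5345,-.267,.027)
c=r.capture("wrist");cv2.imwrite("pics/w4.png",c["image"]);print(bbox(c,.5345,-.267,"b",True).round())
E
```

```text
pos [ 0.5318 -0.267   0.1632] yaw_y 0.3 shift cm [1.000e-02 2.500e-01 1.362e+01] w 7.51 t 27.8
[236. 160. 282. 215.]
```

View pics/w4.png

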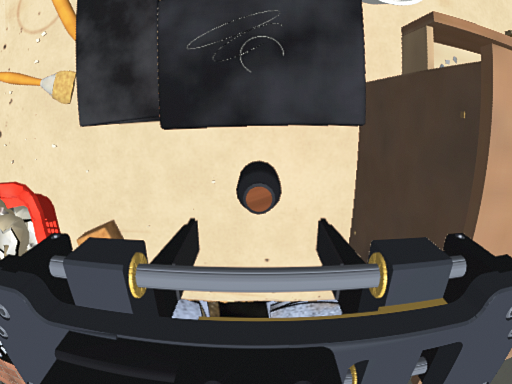

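Vase b at (259,187) matches the prediction; check the chest's clearance before descending (its base edge at u≈358).

```bash
python3 - <<'E'
from h import *
c=r.capture("wrist")
print([onz(c,p,0,True)[:2].round(3) for p in((357,150),(355,240),(258,127))], onz(c,(258,127),.117,True)[:2].round(3))
E
```

```text
[array([ 0.646, -0.233]), array([ 0.655, -0.345]), array([ 0.533, -0.21 ])] [ 0.533 -0.203]
```

>>> arm_command(
  rows=[
    [0,0.2,1.2,0,0,0],
    [0,0,2.0,0,0,0],
    [0,0,2.2,0,0,0],
    [0,0,2.2,0,0,0],
    [0,0,2.0,0,0,0],
    [0,0,2.0,0,0,0],
    [0,0,1.3,0,0,0],
    [0,0,0.6,0,0,0],
  ],
)

```text
t: 28.9
position: [0.5335, -0.2668, 0.0267]
eef_rot: [-0.0, 0.705, 0.709, -0.0]
wrist_force: [-0.8, 0.1, -0.4]
grip_width: 0.786
grasp_force: 0.0
```

>>> arm_command(
  rows=[
    [0,0,0,0,0,0],
    [0,0,0,0,0,0],
    [0,0,0,0,0,0],
    [0,0,0,0,0,0],
    [0,0,0,0,0,0],
    [0,0,0,0,0,0],
    [0,0,0,0,0,0],
    [0,0,0,0,0,0],
  ],
  hand=3.6,
  squeeze=18,
)

```text
t: 29.9
position: [0.5338, -0.267, 0.0281]
eef_rot: [0.0, 0.705, 0.709, 0.0]
wrist_force: [-2.0, 1.6, 5.6]
grip_width: 0.46
grasp_force: 18.0
```

```bash
python3 - <<'E'
from h import *
go(.5345,-.267,.25)
E
```

```text
pos [ 0.5338 -0.267   0.0281] yaw_y 0.3 shift cm [-1.000e-02  8.000e-02 -2.219e+01] w 4.37 t 29.9
```

>>> arm_command(
  rows=[
    [0,0,-1.5,0,0,0],
    [0,0,-3.0,0,0,0],
    [0,0,-3.0,0,0,0],
    [0,0,-3.0,0,0,0],
    [0,0,-3.0,0,0,0],
    [0,0,-3.0,0,0,0],
    [0,0,-3.0,0,0,0],
    [0,0,-2.7,0,0,0],
  ],
)

```text
t: 30.9
position: [0.5334, -0.2667, 0.2516]
eef_rot: [0.0, 0.705, 0.709, 0.0]
wrist_force: [0.2, -1.0, -1.0]
grip_width: 0.458
grasp_force: 18.0
```

>>> arm_command(
  rows=[
    [2.0,-0.2,0,0,0,0],
    [4.0,-0.5,0,0,0,0],
    [4.0,-0.5,0,0,0,0],
    [4.0,-0.5,0,0,0,0],
    [4.0,-0.5,0,0,0,0],
    [4.0,-0.5,0,0,0,0],
    [4.0,-0.5,0,0,0,0],
    [4.0,-0.5,0,0,0,0],
  ],
)

```text
t: 31.9
position: [0.4937, 0.035, 0.2488]
eef_rot: [-0.001, 0.705, 0.709, -0.0]
wrist_force: [1.7, 0.0, -1.7]
grip_width: 0.461
grasp_force: 18.0
```

>>> arm_command(
  rows=[
    [0,0,0,0,0,8.8],
    [0,0,0,0,0,8.9],
    [0,0,0,0,0,8.9],
    [0,0,0,0,0,8.9],
    [0,0,0,0,0,8.9],
    [0,0,0,0,0,8.9],
    [0,0,0,0,0,8.9],
    [0,0,0,0,0,8.8],
  ],
)

```text
t: 32.9
position: [0.494, 0.0338, 0.2488]
eef_rot: [-0.0, 0.986, 0.165, -0.001]
wrist_force: [-0.1, -0.2, -0.3]
grip_width: 0.459
grasp_force: 18.0
```

```bash
python3 - <<'E'
from h import *
go(.490,.2118,.045)
E
```

```text
pos [0.494  0.0338 0.2488] yaw_y -71.0 shift cm [  5.45 -16.95  20.38] w 4.36 t 32.9
```

>>> arm_command(
  rows=[
    [0.8,-2.4,0,0,0,0],
    [1.2,-3.6,0,0,0,0],
    [1.2,-3.6,0,0,0,0],
    [1.2,-3.6,0,0,0,0],
    [1.1,-3.8,0,0,0,0],
    [0,0,1.5,0,0,0],
    [0,0,2.5,0,0,0],
    [0,0,2.5,0,0,0],
  ],
)

```text
t: 33.9
position: [0.4897, 0.2111, 0.1829]
eef_rot: [0.0, 0.986, 0.167, -0.001]
wrist_force: [-0.5, 0.1, -0.9]
grip_width: 0.463
grasp_force: 18.0
```

>>> arm_command(
  rows=[
    [0,0,2.5,0,0,0],
    [0,0,2.5,0,0,0],
    [0,0,2.5,0,0,0],
    [0,0,2.0,0,0,0],
    [0,0,1.5,0,0,0],
    [0,0,0.8,0,0,0],
    [0,0,0,0,0,0],
    [0,0,0,0,0,0],
  ],
)

```text
t: 34.9
position: [0.4912, 0.2116, 0.0671]
eef_rot: [-0.0, 0.986, 0.167, 0.0]
wrist_force: [-0.2, 0.6, -0.9]
grip_width: 0.458
grasp_force: 18.0
```

```bash
python3 - <<'E'
from h import *
go(.490,.2118,.045)
E
```

```text
pos [0.4912 0.2116 0.0671] yaw_y -70.7 shift cm [-0.11 -0.06  2.21] w 4.35 t 34.9
```

>>> arm_command(
  rows=[
    [-0.1,0,0.8,0,0,0],
    [0,0,0.7,0,0,0],
    [0,0,0.4,0,0,0],
    [0,0,0.2,0,0,0],
    [0,0,0.1,0,0,0],
    [0,0,0,0,0,0],
    [0,0,0,0,0,0],
    [0,0,0,0,0,0],
  ],
)

```text
t: 35.9
position: [0.4901, 0.2112, 0.0447]
eef_rot: [0.0, 0.986, 0.167, 0.0]
wrist_force: [0.5, 0.1, -0.4]
grip_width: 0.456
grasp_force: 18.0
```

>>> arm_command(
  rows=[
    [0,0,0,0,0,0],
    [0,0,0,0,0,0],
    [0,0,0,0,0,0],
    [0,0,0,0,0,0],
    [0,0,-1,0,0,0],
    [0,0,-2,0,0,0],
    [0,0,-3,0,0,0],
    [0,0,-4,0,0,0],
  ],
  hand=7.0,
)

```text
t: 36.9
position: [0.4897, 0.2111, 0.1458]
eef_rot: [0.0, 0.986, 0.167, -0.0]
wrist_force: [0.2, 0.1, -0.0]
grip_width: 0.736
grasp_force: 0.0
```

```bash
python3 - <<'E'
from h import *
go(.5145,.3555,.20)
E
```

```text
pos [0.4897 0.2111 0.1458] yaw_y -70.7 shift cm [  7.1  -12.81  -5.43] w 6.99 t 36.9
```

>>> arm_command(
  rows=[
    [0,0,-2.5,0,0,0],
    [0,0,-3.0,0,0,0],
    [1.1,-2.0,0,0,0,0],
    [2.0,-3.6,0,0,0,0],
    [2.0,-3.6,0,0,0,0],
    [2.0,-3.6,0,0,0,0],
    [0,0,0,0,0,0],
    [0,0,0,0,0,0],
  ],
  hand=8.5,
)

```text
t: 37.9
position: [0.5145, 0.3551, 0.1998]
eef_rot: [0.0, 0.986, 0.168, -0.0]
wrist_force: [-0.3, 0.1, -0.1]
grip_width: 0.893
grasp_force: 0.0
```

```bash
python3 - <<'E'
from h import *
go(.5145,.3555,.036)
c=wv("w5");print(bbox(c,.5145,.3555,"a",True).round())
E
```

```text
pos [0.5145 0.3551 0.1998] yaw_y -70.7 shift cm [ 0.02 -0.04 16.38] w 8.49 t 37.9
[257. 179.] 0.67 [234. 154. 282. 210.] {'a': (array([0.5144, 0.3533]), 0.46), 'b': (array([0.5119, 0.3524]), 7.72), 'c': (array([0.5098, 0.3517]), 15.17), 'd': (array([0.508, 0.351]), 22.29)}
[232. 153. 280. 209.]
```

View pics/w5.png

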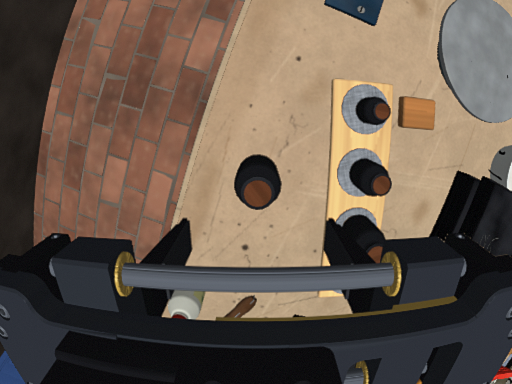

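Vase a at (258,182), centred between the fingers; b, c and d all stand upright on their pads at right.

>>> arm_command(
  rows=[
    [0,0.1,1.4,0,0,0],
    [0,0,2.5,0,0,0],
    [0,0,2.7,0,0,0],
    [0,0,2.7,0,0,0],
    [0,0,2.5,0,0,0],
    [0,0,2.2,0,0,0],
    [0,0,1.6,0,0,0],
    [0,0,0.8,0,0,0],
  ],
  hand=7.8,
)

```text
t: 39.0
position: [0.515, 0.3541, 0.0345]
eef_rot: [0.0, 0.986, 0.167, -0.001]
wrist_force: [-1.5, 0.6, 0.6]
grip_width: 0.822
grasp_force: 0.0
```

>>> arm_command(
  rows=[
    [0,0,0,0,0,0],
    [0,0,0,0,0,0],
    [0,0,0,0,0,0],
    [0,0,0,0,0,0],
    [0,0,0,0,0,0],
    [0,0,0,0,0,0],
    [0,0,0,0,0,0],
    [0,0,0,0,0,0],
  ],
  hand=4.2,
  squeeze=20,
)

```text
t: 40.0
position: [0.5154, 0.3547, 0.0362]
eef_rot: [-0.0, 0.986, 0.167, 0.0]
wrist_force: [0.4, 0.6, 5.9]
grip_width: 0.522
grasp_force: 20.0
```

```bash
python3 - <<'E'
from h import *
go(.5145,.354,.23);go(.4207,.1894,.23)
E
```

```text
pos [0.5154 0.3547 0.0362] yaw_y -70.7 shift cm [ -0.09   0.04 -19.38] w 4.96 t 40.0
pos [0.5154 0.3547 0.0362] yaw_y -70.7 shift cm [-14.38  12.48 -19.4 ] w 4.96 t 40.0
```

>>> arm_command(
  rows=[
    [0,0,-1.5,0,0,0],
    [0,0,-2.5,0,0,0],
    [0,0,-2.5,0,0,0],
    [0,0,-2.5,0,0,0],
    [0,0,-2.5,0,0,0],
    [0,0,-2.5,0,0,0],
    [0,0,-2.0,0,0,0],
    [0,0,-1.5,0,0,0],
  ],
)

```text
t: 41.0
position: [0.5151, 0.3545, 0.2121]
eef_rot: [-0.0, 0.986, 0.167, 0.0]
wrist_force: [0.1, 0.4, -1.7]
grip_width: 0.519
grasp_force: 20.0
```

>>> arm_command(
  rows=[
    [-1.4,1.2,0,0,0,0],
    [-2.6,2.3,0,0,0,0],
    [-2.6,2.3,0,0,0,0],
    [-2.6,2.3,0,0,0,0],
    [-2.6,2.3,0,0,0,0],
    [-2.5,2.1,0,0,0,0],
    [0,0,0,0,0,0],
    [0,0,0,0,0,0],
  ],
)

```text
t: 42.0
position: [0.4219, 0.1896, 0.211]
eef_rot: [-0.0, 0.986, 0.167, 0.0]
wrist_force: [0.2, -0.1, -1.9]
grip_width: 0.516
grasp_force: 20.0
```

```bash
python3 - <<'E'
from h import *
go(.4207,.1894,.053)
E
```

```text
pos [0.4219 0.1896 0.211 ] yaw_y -70.7 shift cm [-0.13 -0.02 15.8 ] w 4.9 t 42.0
```

>>> arm_command(
  rows=[
    [-0.1,0,1.4,0,0,0],
    [0,0,2.4,0,0,0],
    [0,0,2.4,0,0,0],
    [0,0,2.4,0,0,0],
    [0,0,2.2,0,0,0],
    [0,0,1.6,0,0,0],
    [0,0,1.0,0,0,0],
    [0,0,0.5,0,0,0],
  ],
)

```text
t: 43.0
position: [0.4207, 0.1894, 0.0711]
eef_rot: [0.0, 0.986, 0.168, -0.0]
wrist_force: [0.7, 0.3, -1.2]
grip_width: 0.516
grasp_force: 20.0
```

>>> arm_command(
  rows=[
    [0,0,0.7,0,0,0],
    [0,0,0.5,0,0,0],
    [0,0,0.3,0,0,0],
    [0,0,0.2,0,0,0],
    [0,0,0.1,0,0,0],
    [0,0,0,0,0,0],
    [0,0,0,0,0,0],
    [0,0,0,0,0,0],
  ],
)

```text
t: 44.0
position: [0.4206, 0.189, 0.0537]
eef_rot: [0.0, 0.986, 0.167, 0.0]
wrist_force: [0.6, -0.1, -1.4]
grip_width: 0.519
grasp_force: 20.0
```

```bash
python3 - <<'E'
from h import *
go(.4207,.1894,.053)
E
```

```text
pos [0.4206 0.189  0.0537] yaw_y -70.7 shift cm [ 0.03 -0.03  0.07] w 4.93 t 44.0
```

>>> arm_command(
  rows=[
    [0,0,0.1,0,0,0],
    [0,0,0,0,0,0],
    [0,0,0,0,0,0],
    [0,0,0,0,0,0],
    [0,0,0,0,0,0],
    [0,0,-1,0,0,0],
    [0,0,-2,0,0,0],
    [0,0,-3,0,0,0],
  ],
  hand=7.5,
)

```text
t: 45.0
position: [0.4202, 0.1889, 0.1134]
eef_rot: [0.0, 0.986, 0.167, -0.001]
wrist_force: [0.9, -0.2, 0.4]
grip_width: 0.79
grasp_force: 0.0
```

>>> arm_command(
  rows=[
    [0,0,-3,0,0,0],
    [0,0,-4,0,0,0],
    [0,0,-4,0,0,0],
    [0,0,-3,0,0,0],
    [0,3,0,0,0,0],
    [0,4,0,0,0,0],
    [0,4,0,0,0,0],
    [0,4,0,0,0,0],
  ],
)

```text
t: 46.0
position: [0.4701, 0.0463, 0.2534]
eef_rot: [0.0, 0.986, 0.167, 0.0]
wrist_force: [0.1, 0.9, 0.5]
grip_width: 0.788
grasp_force: 0.0
```

```bash
python3 - <<'E'
from h import *
go(.42,.05,.25)
c=r.capture("scene");cv2.imwrite("pics/s4.png",cv2.resize(c["image"][200:330,100:300],None,fx=4,fy=4))
for t,x in dict(a=(.4207,.1894),b=(.490,.2118),c=(.562,.2355),d=(.635,.26)).items():
    b=bbox(c,*x,t,z0=.016);print(t,((b-[100,200,100,200])*4).round())
E
```

```text
pos [0.4701 0.0463 0.2534] yaw_y -70.7 shift cm [-4.6  -2.    0.34] w 7.48 t 46.0
a [576. 142. 663. 300.]
b [462. 138. 539. 271.]
c [348. 134. 416. 243.]
d [236. 130. 295. 216.]
```

View pics/s4.png

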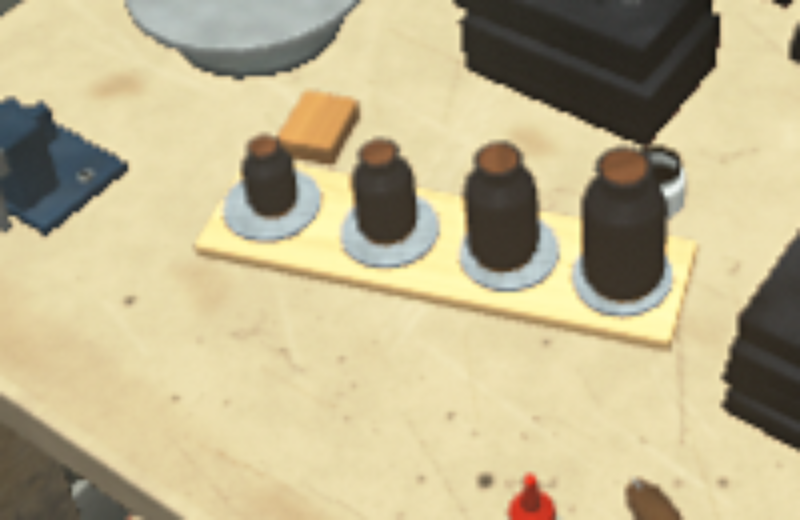

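All four vases stand upright and centred in order, with a at (624,225) beside the pot. Handing in.

```bash
python3 -c "
from rig import r
print(r.hand_in())"
```

```text
the job is handed in; nothing more can be done
None
```

All four vases stand upright and centred on their pads, tallest beside the white pot down to shortest at the other end; the job was handed in at about 46 s, and the hand-in call returned no verdict.

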